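# Clamp a note pad in the padding press

## Task

Clamp the yellow note pad in the little press: with a fingertip or the outside of the fingers, swing the press's strap round over the pad until it stands against its stop pin, and only then push the cam lever all the way down so that the strap's rubber foot presses the pad. Pick nothing up, do not shift the pad, leave the loose things round the press where they are, and finish clear of it all.

Things in the scene. Friction and masses are not known exactly. Their poses are not given: they have to be found in the camera images.
- press: padding press fixed to the desk: wooden board 130 x 200 x 12 mm (x -65..65, y -165..35 mm), 8 mm high fences on it round the pad. Origin: on the strap's vertical pivot axis, at the desk surface; z up, -y from the pivot to the pad's centre (105 mm away), +x the side to which the strap is swung open. Stop pin, 12 mm thick, up to z = 45 mm, at x -18, y -153 mm.
- strap (a joint): swing of the strap about the vertical pivot (rad): 0 = over the pad, along -y of the press, against the stop pin (end of travel); at q it points along (sin q, -cos q) of the press, so it closes clockwise seen from above. Starts at 0.9 to 1.6. It stays where it is left (rubs with about 1 N at its end).
- strap_push (a point): point on the strap's centre line, 130 mm from the pivot, 39 mm above the desk: a good place to push from the side. The strap is an aluminium bar 24 mm wide, 12 mm high (z = 33..45 mm, 5 mm lower when clamped), its round end 145 mm from the pivot. Axes turn with the strap: -y outward along it, +x the trailing side to push on.
- cam_lever (a joint): angle of the cam lever (rad): 0 = raised, 63 degrees above level; 1.05 = all the way down, 3 degrees above level (end of travel). Starts at 0 to 0.2, stays where it is left. Hinged on the strap at the pivot, 61 mm above the desk, it turns with the strap and points back from the strap end. Lowering it drives strap and foot down 5 mm; about 3 to 5 N at its end.
- lever_pad (a point): centre of the upper face of the thumb pad (26 mm wide, 30 mm long, 11 mm thick) at the end of the black cam lever: 79 mm from the hinge along the lever and 5.5 mm off its centre line; the lever ends 94 mm from the hinge. Lever down, this point is 70 mm above the desk, behind the pivot.
- foot: round rubber foot, 28 mm across, 6 mm high, sprung, under the strap 105 mm from the pivot; 2 mm above the pad while the lever is up, pressing it with about 7 N when clamped. Origin on the pivot axis, not at the foot.
- pad: loose pad of yellow notes, 76 x 76 x 11 mm, lying between the fences on the press, its top 23 mm above the desk; origin at the centre of its underside.
- memory_stick: bystander: loose memory stick, 16 x 53 x 8 mm, on the desk beside the press; origin under its centre.
- foldback_clip: bystander: loose black foldback clip, 32 x 23 x 43 mm, standing on the desk beside the press; origin under its centre.
- marker: bystander: loose white and blue marker pen, 17 x 135 x 16 mm, on the desk beside the press; origin under its centre.
Mind the look-alikes: they are no part of the job. There is more than one size of the pad; the job needs the middle-sized.

How it is judged (in metres and radians):
On the way, in this order (a step that is already met when the one before it is completed fails the run):
1. the strap is over the pad against its stop, the cam lever still up (value of joint strap below 0.1 rad and value of joint cam_lever below 0.5 rad), for 0.2 s.
2. the cam lever is all the way down and the foot presses the pad (value of joint cam_lever above 0.97 rad and contact force between foot and pad above 3 N), for 0.2 s.
At the end, for the whole second after the job is handed in: The strap is within 0.1 rad of its stop, the cam lever within 0.08 rad of all the way down, the foot presses the pad with more than 3 N, the pad lies still within 8 mm of where it was, and the memory stick, clip and marker are within 20 mm of where they were (all of step 2 and value of joint strap below 0.1 rad and distance of pad from where it was at the start of the episode below 0.008 m and distance of each of memory_stick, foldback_clip, marker from where it was at the start of the episode below 0.02 m and linear speed of pad below 0.02 m/s); the robot touches nothing.
It fails at once if the cam lever was pushed down before the strap was over the pad (value of joint cam_lever above 0.6 rad and value of joint strap above 0.2 rad).
It fails at once if the pad was shifted or lifted by more than 12 mm (distance of pad from where it was at the start of the episode above 0.012 m).
It fails at once if a loose thing beside the press was moved or lifted by more than 25 mm (distance of any of memory_stick, foldback_clip, marker from where it was at the start of the episode above 0.025 m).
It also fails if it takes over 48 s, if anything falls off the work surface, if the arm or the gripper's body presses on something with over 40 N, if the wrist force passes 120 N, or if a joint passes its speed limit or range.

## Robot

A 6-joint arm with a two-finger parallel gripper is mounted at the origin on a cart in front of the work surface, level with it; the furniture and walls round the work are solid. World frame = base frame: x ahead of the robot, y to its left, z up, the work surface at z = 0. Lengths are in m, angles in degrees, forces in N, time in s.
With the tool pointing down it reaches from about 0.375 to 0.9 m from the base axis. Payload 3.1 kg.
Tool frame: the origin (TCP) lies at the very end of the fingers, on their centre line; the grasp point (between the pads) lies 19 mm behind it; z points along the fingers, y is the line along which they close (so a half turn about z gives the same grasp; the last joint's range is limited). The gripper opens to 87 mm and grips with 3 to 60 N. Pads are 19 mm wide; open, the fingers measure 117 mm over their backs; the gripper's body (75 mm by 190 mm) begins 51 mm behind the grasp point.
Start: joints at [-74.742, 30.224, 82.088, -0, 67.689, -10.227], TCP at [0.269, -0.564, 0.223] pointing down, gripper open.
Joint ranges: [-176.69, 176.69], [-43.24, 126.21], [12.49, 139.97], [-82, 262], [0, 151.66], [-163.58, 163.58]. Speed limits (degrees/s): [159.86, 159.86, 180, 180, 180, 180].

## Interface

Orientations are given as a 3x3 rotation matrix whose columns are the frame's x, y, z axes.
In Python, from rig import bot, imaging gives the robot as it stands.
- The arm moves only by the tool drive_tool, never from a script. Its argument "deltas" is text: rows parted by semicolons, each of 5 numbers parted by spaces: the finger opening in mm, from 0 to 87, then the shift along the world's x, y, z in mm, then the turn about the world's z in rad. In form: jaw dx dy dz twist; .... A call has 1 to 12 rows; each row is the pose to reach, as a shift and turn from the pose commanded when the call began; what a row does not reach only later rows make up. A row lasts 1/10 s, in which the tool goes at most 50 mm and 8.59 degrees, less where a joint would pass 70% of its speed; a pose out of reach is approached as far as the arm can. A call with a gripper value outside its range is refused whole. The fingers move at their own pace and stop on an object; the grip force is fixed at half the most. Time passes only in rows, so rows that repeat a pose let the fingers close. It gives the time, the measured TCP pose, the force, the opening and the grip force at its end, in the units of the state.
- bot.read_state(): the state, without advancing time (a new reading comes with each control period).
- imaging.capture(name): name is "side" or "top" or "wrist"; returns the picture (420x560x3 uint8, red, green, blue); there is no depth.
- imaging.camera_model(name): a dict with "fx", "fy", "cx", "cy" (pixels), "dist" ([k1, k2, p1, p2, k3] as OpenCV has them; the pictures are not rectified), "T" (4x4, takes a point from camera to world coordinates). Camera axes: x right, y down, z forward; pixel columns grow to the right and rows downward; lengths in m; the calibration is good to about 2 mm. A picture is of the moment at which its call begins: read the wrist's pose just before it. camera_model takes no time and is no camera call; for the wrist camera it gives the pose at the moment of the call.
- bot.hand_in(): hands the job in; it is judged then, once.
The state is a dict: "time_s": time; "joint_positions": joint angles; "qvel": joint speeds; "tau": joint torques, N m; "position": TCP position; "tcp_rot": TCP orientation; "force": force on the tool from outside, world axes, zero at the start; "moment": the same for the moment, N m; "opening": opening from 0.0 (shut) to 1.0 (fully open); "grasp_force": force on a finger pad.
Only numpy, scipy, OpenCV 4.12 (cv2) and the standard library are available. Lean on these libraries where they do the work, as an engineer would, in place of code of your own. Each camera call takes 0.05 s, during which the arm holds its last target. There are 200 camera calls.

## Working session

There is one attempt and no reset: what is moved stays moved. The work goes in short steps, Python scripts to look and compute and a tool call to move; the robot and the scene stay as the last step left them, time stands still between calls to the robot, and variables do not carry over. Pictures are saved under pics/ and viewed, at most 10 in all, crops included, and the job is handed in when it is done.

Besides the shell and the picture viewer there is one more tool, called after "Call:" as name(argument=value, ...), one argument or row to a line, values as JSON. drive_tool: Moves the arm, as the interface text tells. Its arguments: {"type":"object","properties":{"deltas":{"type":"string"}},"required":["deltas"]}

```bash
mkdir -p pics; python3 - <<'E'
from rig import bot, imaging
import cv2
for n in ("top","side"):
    im=imaging.capture(n); cv2.imwrite(f"pics/{n}0.png",cv2.cvtColor(im,cv2.COLOR_RGB2BGR))
    m=imaging.camera_model(n); print(n,m["fx"],m["T"].round(3).tolist() if hasattr(m["T"],'round') else m["T"])
s=bot.read_state(); print(s["time_s"],s["position"],s["tcp_rot"])
E
```

```text
top 539.2963934306607 [[0.002, -0.992, 0.128, 0.381], [-1.0, -0.001, 0.011, -0.206], [-0.011, -0.128, -0.992, 1.253], [0.0, 0.0, 0.0, 1.0]]
side 508.27929968283183 [[0.996, -0.05, 0.07, 0.439], [-0.086, -0.604, 0.792, -1.019], [0.003, -0.795, -0.606, 0.729], [0.0, 0.0, 0.0, 1.0]]
0.1 [ 0.26875106 -0.56354561  0.22168415] [[ 9.02703007e-01  4.30263896e-01 -5.11166661e-04]
 [ 4.30264069e-01 -9.02701171e-01  1.85146056e-03]
 [ 3.35185891e-04 -1.89125566e-03 -9.99998155e-01]]
```

View pics/top0.png

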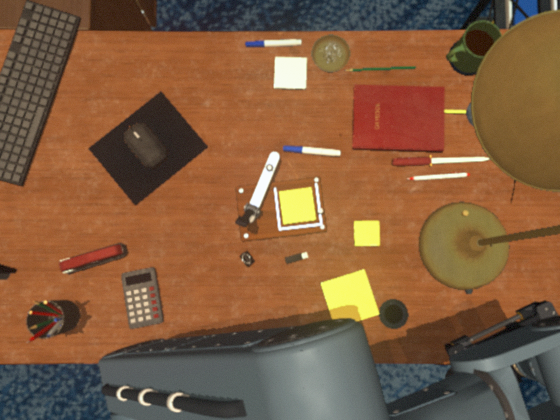

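View pics/side0.png

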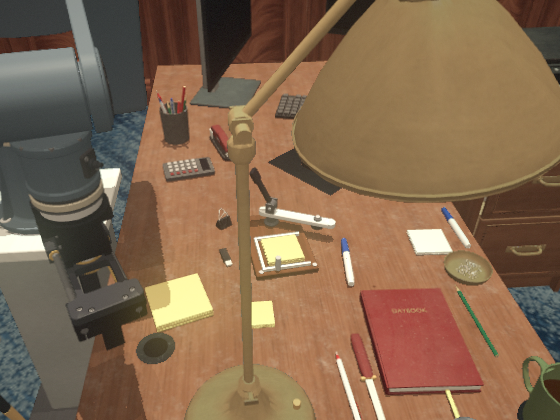

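The top view shows the press with its pivot near (250,213), the open strap ending near (275,155) and the stop pin near (322,210). There are three candidates for the yellow pad: (297,206) in the press, a small one at (367,233) and a large one at (350,296). I choose the one between the fences at (297,206). The clip is at (247,259), the stick at (297,258) and the marker at (312,151). The lamp base is at (463,248), with its pole rising from there. Next is a close crop.

```bash
python3 - <<'E'
import cv2
im=cv2.imread("pics/top0.png")[130:280,220:380]; cv2.imwrite("pics/c1.png",cv2.resize(im,None,fx=4.9,fy=4,interpolation=cv2.INTER_CUBIC) if 0 else cv2.resize(im,None,fx=4,fy=4,interpolation=cv2.INTER_CUBIC))
im=cv2.imread("pics/side0.png")[160:300,200:380]; cv2.imwrite("pics/c2.png",cv2.resize(im,None,fx=4,fy=4,interpolation=cv2.INTER_CUBIC))
E
```

```text
(no output)
```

View pics/c1.png

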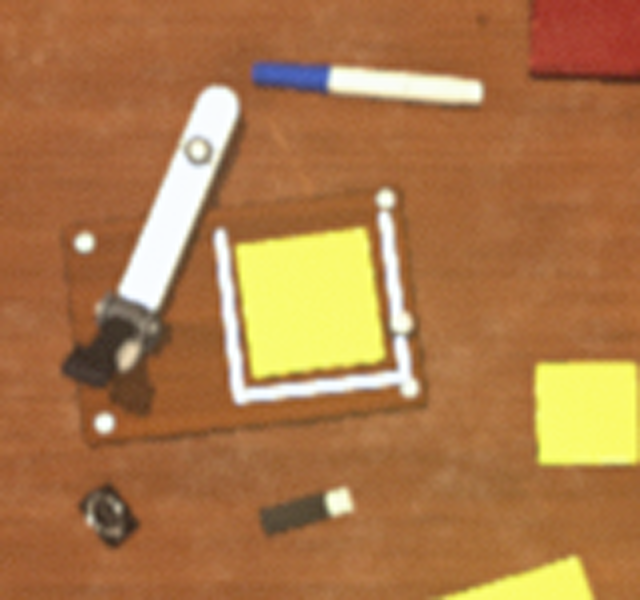

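View pics/c2.png

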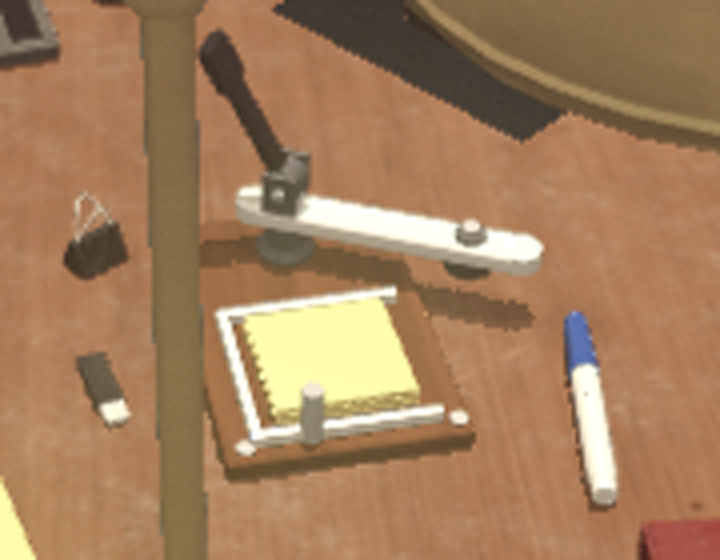

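```bash
cat > h.py <<'E'
import numpy as np, cv2
from rig import bot, imaging
def ray(n,px):
    m=imaging.camera_model(n); T=np.array(m["T"])
    K=np.array([[m["fx"],0,m["cx"]],[0,m["fy"],m["cy"]],[0,0,1]])
    u=cv2.undistortPoints(np.array(px,float).reshape(-1,1,2),K,np.array(m["dist"],float)).reshape(-1,2)
    return T[:3,3],np.c_[u,np.ones(len(u))]@T[:3,:3].T
def onz(n,px,z):
    o,d=ray(n,px); return o+d*((z-o[2])/d[:,2])[:,None]
def proj(n,P):
    m=imaging.camera_model(n); T=np.linalg.inv(np.array(m["T"]))
    K=np.array([[m["fx"],0,m["cx"]],[0,m["fy"],m["cy"]],[0,0,1]])
    return cv2.projectPoints(np.array(P,float).reshape(-1,3),cv2.Rodrigues(T[:3,:3])[0],T[:3,3],K,np.array(m["dist"],float))[0].reshape(-1,2)
E
python3 - <<'E'
from h import *
c=lambda L:[(x/4+220-.375,y/4+130-.375) for x,y in L]
W=onz("top",c([(62,228),(398,187),(427,405),(88,446)]),.012)[:,:2]
P=np.array([[65,35],[65,-165],[-65,-165],[-65,35]])/1e3
a=W-W.mean(0);b=P-P.mean(0)
th=np.arctan2((b[:,0]*a[:,1]-b[:,1]*a[:,0]).sum(),(a*b).sum())
R=np.array([[np.cos(th),-np.sin(th)],[np.sin(th),np.cos(th)]]);t=W.mean(0)-R@P.mean(0)
print("press",t,th,"res mm",((W-(P@R.T+t))*1e3).round(1).tolist())
np.save("press.npy",[*t,th])
tw=lambda p:np.r_[R@np.array(p[:2])+t,p[2]]
print("pin side pred/crop",(proj("side",tw([-.018,-.153,.045]))-[200,160])*4, "top",(proj("top",tw([-.018,-.153,.045]))-[220,130])*4)
E1=onz("top",c([(218,100)]),.045)[0]; 
l=R.T@(E1[:2]-t); print("strap end-ish",l,"q",np.arctan2(l[0],-l[1]),np.hypot(*l),E1)
print("bolt",[ (lambda l:(np.arctan2(l[0],-l[1]),np.hypot(*l)))(R.T@(onz("top",c([(198,150)]),.05)[0][:2]-t))])
print("stick",onz("top",c([(262,522),(350,500)]),.006)[:,:2],"clip",onz("top",c([(108,515)]),.02)[0],"marker",onz("top",c([(252,73),(483,93)]),.012)[:,:2])
print("lampbase",onz("top",[(420,243),(508,243),(463,203),(463,292)],.02)[:,:2])
# lamp pole top (side 242,130) vs z along pole
o,d=ray("side",[(242,135),(248,380)])
b0=onz("side",[(248,382)],.02)[0]; print("pole base",b0, onz("top",[(475,243)],.03))
k=(b0[1]-o[1])/d[0,1]; print("pole top if vertical",o+d[0]*k)
for q in (.9,1.1,1.2,1.3,1.45):
  for r in (.145,):
    print(q,(proj("top",tw([r*np.sin(q),-r*np.cos(q),.045]))-[220,130])*4,(proj("side",tw([r*np.sin(q),-r*np.cos(q),.039]))-[200,160])*4)
E
```

```text
press [ 0.52462139 -0.12334768] 0.12413786562258661 res mm [[-0.7, -1.2], [-1.1, 1.4], [0.5, 1.6], [1.3, -1.8]]
pin side pred/crop [[310.92967624 394.94916189]] top [[400.28944022 319.59671502]]
strap end-ish [ 0.1210226  -0.06542388] q 1.075204666261979 0.13757454112699105 [ 0.65281343 -0.17328318  0.045     ]
bolt [(np.float64(1.0698182273456482), np.float64(0.10554666797470626))]
stick [[ 0.41397185 -0.19859368]
 [ 0.42667177 -0.24920855]] clip [ 0.41742226 -0.11104555  0.02      ] marker [[ 0.6764078  -0.19230952]
 [ 0.6643114  -0.32769682]]
lampbase [[ 0.45336045 -0.50452653]
 [ 0.45428786 -0.69976098]
 [ 0.54496193 -0.60428635]
 [ 0.34464677 -0.59559991]]
pole base [ 0.45205559 -0.53335253  0.02      ] [[ 0.45332025 -0.62368705  0.03      ]]
pole top if vertical [ 0.45432642 -0.53335253  0.46374543]
0.9 [[261.01583691 105.92706337]] [[525.29136291 290.38948005]]
1.1 [[215.38573074  84.46050217]] [[539.1235935  258.59085624]]
1.2 [[191.19044173  77.1961128 ]] [[541.91904186 242.43209287]]
1.3 [[166.38252039  72.33957171]] [[542.02686255 226.33439199]]
1.45 [[128.54210714  69.65944909]] [[537.33055804 202.65461733]]
```

```bash
python3 - <<'E'
from h import *
x,y,th=np.load("press.npy"); R=np.array([[np.cos(th),-np.sin(th)],[np.sin(th),np.cos(th)]])
s=bot.read_state(); p0=np.array(s["position"]); yaw=np.arctan2(s["tcp_rot"][1][1],s["tcp_rot"][0][1])
def tcp(q,off,r=.125): return R@(r*np.array([np.sin(q),-np.cos(q)])+off*np.array([np.cos(q),np.sin(q)]))+[x,y]
print(s["time_s"],p0.round(4),yaw)
for q,off in [(1.07,.045)]+[(q,.0215) for q in (1.07,.95,.8,.65,.5,.35,.2,.1,0,-.03)]:
    w=tcp(q,off); print(q,w.round(4),"d",((w-p0[:2])*1e3).round(),"yaw turn",round(th-np.pi/2+q-yaw,3))
E
```

```text
0.1 [ 0.2688 -0.5635  0.2217] -1.1260103784888371
1.07 [ 0.6574 -0.1275] d [389. 436.] yaw turn 0.749
1.07 [ 0.6488 -0.1493] d [380. 414.] yaw turn 0.749
0.95 [ 0.6448 -0.164 ] d [376. 400.] yaw turn 0.629
0.8 [ 0.6373 -0.1815] d [369. 382.] yaw turn 0.479
0.65 [ 0.6274 -0.1977] d [359. 366.] yaw turn 0.329
0.5 [ 0.6151 -0.2122] d [346. 351.] yaw turn 0.179
0.35 [ 0.6008 -0.2247] d [332. 339.] yaw turn 0.029
0.2 [ 0.5848 -0.235 ] d [316. 329.] yaw turn -0.121
0.1 [ 0.5734 -0.2404] d [305. 323.] yaw turn -0.221
0 [ 0.5614 -0.2447] d [293. 319.] yaw turn -0.321
-0.03 [ 0.5578 -0.2458] d [289. 318.] yaw turn -0.351
```

Call:
drive_tool(
  deltas="0 25 40 0 0; 0 55 80 0 0; 0 85 120 0 0; 0 115 160 0 0.1; 0 150 195 0 0.2; 0 185 230 0 0.3; 0 220 265 0 0.4; 0 255 300 0 0.5; 0 290 335 0 0.6; 0 325 375 0 0.7; 0 360 410 0 0.75; 0 389 445 0 0.75",
)

```text
time_s: 1.3
position: [0.6592, -0.1174, 0.222]
tcp_rot: [[0.366, 0.931, -0.0], [0.931, -0.366, 0.0], [-0.0, -0.0, -1.0]]
force: [-0.1, -0.0, 0.4]
opening: 0.03
grasp_force: 0.0
```

Call:
drive_tool(
  deltas="0 0 0 -40 0; 0 0 0 -80 0; 0 0 0 -120 0; 0 0 0 -120 0; 0 0 0 -120 0",
)

```text
time_s: 1.8
position: [0.6576, -0.119, 0.102]
tcp_rot: [[0.367, 0.93, -0.002], [0.93, -0.367, 0.001], [-0.0, -0.002, -1.0]]
force: [-0.2, -0.2, 0.7]
opening: 0.008
grasp_force: 0.0
```

```bash
python3 - <<'E'
from h import *
s=bot.read_state(); print(s["time_s"],s["position"],s["opening"],s["force"],np.arctan2(s["tcp_rot"][1][1],s["tcp_rot"][0][1]))
a=imaging.capture("top")[100:280,200:380]; b=imaging.capture("side")[130:310,190:370]
im=np.hstack([cv2.resize(a,(400,400)),cv2.resize(b,(400,400))])
cv2.imwrite("pics/v1.png",im[:,:,::-1])
E
```

```text
1.8 [ 0.65758979 -0.11904616  0.10203452] 0.007716445378064849 [-0.19306419 -0.24588906  0.72298927] -0.3760927680918557
```

View pics/v1.png

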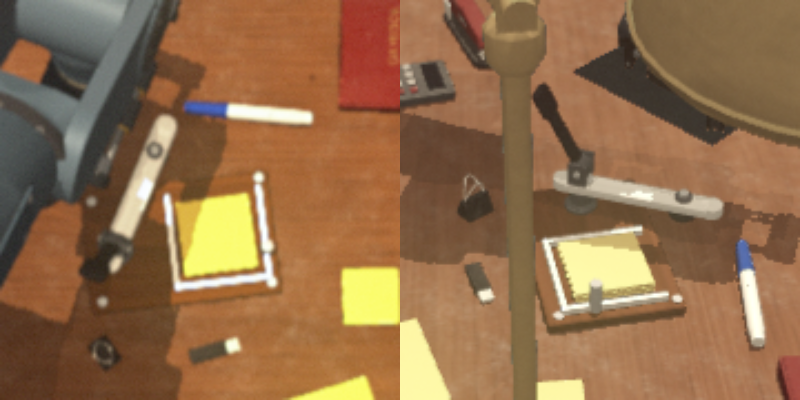

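The top half shows the gripper on the trailing (left) side of the strap, whose end is at (165,122). The loose things haven't moved, and the side half confirms the lever is still raised. Next I lower the tool and sweep.

Call:
drive_tool(
  deltas="0 0 0 -35 0; 0 0 0 -66 0; 0 0 0 -66 0; 0 -4 -12 -66 0; 0 -8 -25 -66 0; 0 -10 -36 -66 -0.05; 0 -13 -45 -66 -0.12; 0 -16 -54 -66 -0.2; 0 -20 -63 -66 -0.27; 0 -20 -63 -66 -0.27",
)

```text
time_s: 2.9
position: [0.6386, -0.1852, 0.039]
tcp_rot: [[0.604, 0.797, 0.004], [0.797, -0.604, -0.002], [0.0, 0.004, -1.0]]
force: [-0.0, -0.3, 0.5]
opening: 0.006
grasp_force: 0.0
```

Call:
drive_tool(
  deltas="0 -5 -8 -2 -0.07; 0 -10 -16 -2 -0.15; 0 -16 -24 -2 -0.22; 0 -23 -31 -2 -0.3; 0 -30 -37 -2 -0.37; 0 -37 -43 -2 -0.45; 0 -45 -49 -2 -0.52; 0 -53 -54 -2 -0.6; 0 -53 -54 -2 -0.6",
)

```text
time_s: 3.8
position: [0.585, -0.2376, 0.0361]
tcp_rot: [[0.948, 0.319, 0.002], [0.319, -0.948, -0.001], [0.001, 0.002, -1.0]]
force: [-0.8, 0.4, -0.2]
opening: 0.01
grasp_force: 0.0
```

```bash
python3 - <<'E'
from h import *
s=bot.read_state(); print(s["time_s"],s["position"],s["opening"],s["force"])
a=imaging.capture("top")[100:280,200:380]; b=imaging.capture("side")[130:310,190:370]
im=np.hstack([cv2.resize(a,(400,400)),cv2.resize(b,(400,400))])
cv2.imwrite("pics/v2.png",im[:,:,::-1])
E
```

```text
3.8 [ 0.58503536 -0.23756349  0.0360508 ] 0.010043461850370717 [-0.82020881  0.37854129 -0.23356182]
```

View pics/v2.png

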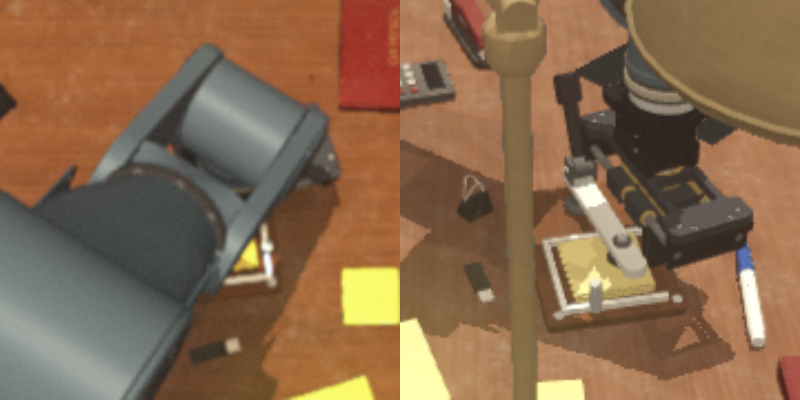

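The side half shows the strap end at (630,262), pushed by the fingers on its trailing side and still short of the pin at (597,290). The lever is up and the pad is in place. I keep pushing.

Call:
drive_tool(
  deltas="0 -6 -2 0 -0.05; 0 -11 -5 0 -0.1; 0 -17 -7 0 -0.15; 0 -23 -10 0 -0.2; 0 -25 -10 0 -0.2; 0 -27 -11 0 -0.2; 0 -27 -11 0 -0.2; 0 -27 -11 0 -0.2",
)

```text
time_s: 4.7
position: [0.5625, -0.2464, 0.0355]
tcp_rot: [[0.992, 0.125, 0.009], [0.125, -0.992, -0.001], [0.009, 0.002, -1.0]]
force: [8.0, 4.3, -1.6]
opening: 0.009
grasp_force: 4.4
```

It has met the stop: 8 N of force at the predicted q≈0 position. I back off, raise and check.

Call:
drive_tool(
  deltas="0 15 0 0 0; 0 30 4 0 0; 0 30 4 40 0; 0 30 4 80 0; 0 30 4 130 0; 0 30 4 170 0; 0 30 4 170 0",
)

```text
time_s: 5.4
position: [0.5923, -0.2453, 0.2123]
tcp_rot: [[0.992, 0.128, 0.013], [0.128, -0.992, -0.008], [0.012, 0.01, -1.0]]
force: [0.3, -0.0, 0.2]
opening: 0.006
grasp_force: 0.0
```

```bash
python3 - <<'E'
from h import *
s=bot.read_state(); p0=np.array(s["position"]); yaw=np.arctan2(s["tcp_rot"][1][1],s["tcp_rot"][0][1]);print(s["time_s"],p0.round(4),yaw)
b=imaging.capture("side")[130:310,190:370]
b=cv2.resize(b,(560,560),interpolation=cv2.INTER_CUBIC); 
x,y,th=np.load("press.npy"); R=np.array([[np.cos(th),-np.sin(th)],[np.sin(th),np.cos(th)]])
cv2.imwrite("pics/v3.png",b[:,:,::-1])
print("q=0 end pred",(proj("side",[*(R@[0,-.145]+[x,y]),.039])-[190,130])*560/180)
h=.0095
for a in (70,63,57,50,40,30,20,10,3):
    A=np.radians(a); yc=.079*np.cos(A)-.0055*np.sin(A)-h; z=.061+.079*np.sin(A)+.0055*np.cos(A)-(.005*(63-a)/60)
    w=R@[0,yc]+[x,y]; print(a,w.round(4),round(z,4),"d",((np.r_[w,z]-p0)*1e3).round())
print("lever tip px", [ (a,((proj("side",[*(R@[0,.094*np.cos(np.radians(a))]+[x,y]),.061+.094*np.sin(np.radians(a))])-[190,130])*560/180).round()) for a in (51,57,63)])
E
```

```text
5.4 [ 0.5923 -0.2453  0.2123] -1.4428944517996902
q=0 end pred [[297.20203007 395.27441211]]
70 [ 0.5231 -0.1111] 0.1377 d [-69. 134. -75.]
63 [ 0.522 -0.102] 0.1339 d [-70. 143. -78.]
57 [ 0.521  -0.0947] 0.1298 d [-71. 151. -83.]
50 [ 0.52   -0.0866] 0.124 d [-72. 159. -88.]
40 [ 0.5187 -0.0762] 0.1141 d [-74. 169. -98.]
30 [ 0.5177 -0.0676] 0.1025 d [ -75.  178. -110.]
20 [ 0.5168 -0.061 ] 0.0896 d [ -75.  184. -123.]
10 [ 0.5163 -0.0565] 0.0757 d [ -76.  189. -137.]
3 [ 0.5161 -0.0548] 0.0656 d [ -76.  191. -147.]
lever tip px [(51, array([[232., 105.]])), (57, array([[235., 104.]])), (63, array([[237., 105.]]))]
```

View pics/v3.png

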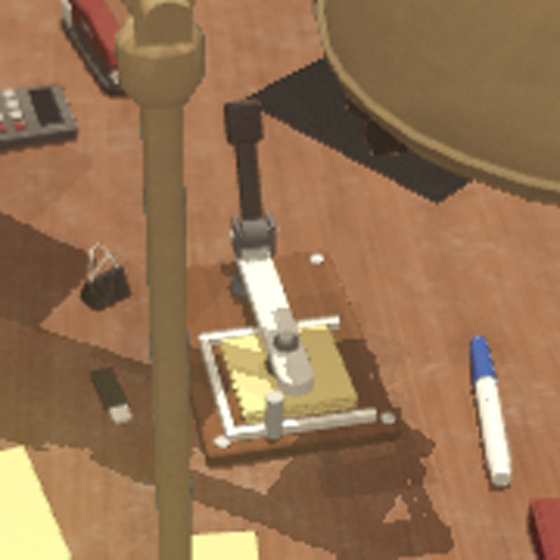

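The strap end at (295,390) lies beside the pin at (275,400), as predicted for q=0. The lever is up with its pad at (243,118), the yellow pad is in place, and the clip, stick and marker haven't moved. Now the lever.

Call:
drive_tool(
  deltas="0 -20 40 0 0; 0 -45 80 0 0; 0 -68 118 0 0; 0 -68 118 -20 0; 0 -68 118 -50 0; 0 -68 122 -72 0; 0 -68 122 -72 0",
)

```text
time_s: 6.15
position: [0.5165, -0.1191, 0.1287]
tcp_rot: [[0.992, 0.127, -0.009], [0.127, -0.992, 0.004], [-0.009, -0.005, -1.0]]
force: [-0.0, -1.0, 0.2]
opening: 0.004
grasp_force: 0.0
```

Call:
drive_tool(
  deltas="0 -1 8 -3 0; 0 -1 16 -6 0; 0 -2 23 -11 0; 0 -3 31 -16 0; 0 -4 36 -21 0; 0 -5 41 -26 0; 0 -5 41 -26 0",
)

```text
time_s: 6.85
position: [0.5149, -0.0795, 0.1061]
tcp_rot: [[0.992, 0.125, -0.0], [0.125, -0.992, 0.0], [-0.0, -0.0, -1.0]]
force: [0.6, -0.0, 1.1]
opening: 0.009
grasp_force: 0.3
```

Call:
drive_tool(
  deltas="0 3 6 -3 0; 0 3 10 -9 0; 0 3 13 -16 0; 0 3 15 -23 0; 0 2 17 -29 0; 0 2 18 -33 0; 0 2 18 -34 0; 0 2 18 -34 0",
)

```text
time_s: 7.65
position: [0.517, -0.0622, 0.0722]
tcp_rot: [[0.992, 0.125, -0.0], [0.125, -0.992, -0.0], [-0.0, 0.0, -1.0]]
force: [-0.6, 0.5, -0.1]
opening: 0.006
grasp_force: 0.0
```

Call:
drive_tool(
  deltas="0 0 0 -2 0; 0 0 0 -3 0; 0 0 0 -4 0; 0 0 0 -4 0",
)

```text
time_s: 8.05
position: [0.5172, -0.0621, 0.0694]
tcp_rot: [[0.992, 0.124, 0.001], [0.124, -0.992, 0.0], [0.001, 0.0, -1.0]]
force: [-0.8, 1.9, 8.9]
opening: 0.003
grasp_force: 4.2
```

```bash
python3 - <<'E'
from h import *
s=bot.read_state(); print(s["time_s"],s["position"],s["force"])
b=imaging.capture("side")[130:310,190:370]
cv2.imwrite("pics/v4.png",cv2.resize(b,(560,560),interpolation=cv2.INTER_CUBIC)[:,:,::-1])
E
```

```text
8.05 [ 0.5172294  -0.06209494  0.06941288] [-0.83127302  1.85827076  8.89320695]
```

View pics/v4.png

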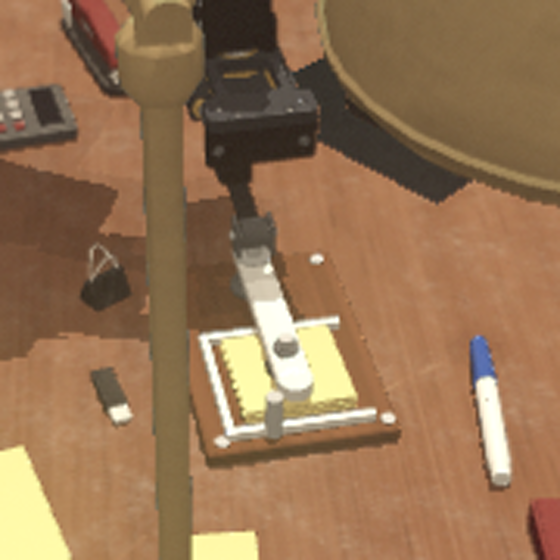

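The strap end has dropped to about (292,393), and the fingertip rests on the lowered lever at z≈0.069 with 9 N. I press 2 mm more to seat it firmly, then retreat upward.

Call:
drive_tool(
  deltas="0 0 0 -2 0; 0 0 0 -2 0; 0 0 0 -2 0",
)

```text
time_s: 8.4
position: [0.5174, -0.0619, 0.0688]
tcp_rot: [[0.992, 0.124, 0.002], [0.124, -0.992, 0.0], [0.002, 0.0, -1.0]]
force: [-3.3, 2.8, 19.1]
opening: 0.007
grasp_force: 9.3
```

Call:
drive_tool(
  deltas="0 0 0 10 0; 0 0 0 30 0; 0 0 0 70 0; 0 -10 0 110 0; 0 -20 0 150 0; 0 -50 0 170 0; 0 -80 0 180 0; 0 -80 0 180 0; 0 -80 0 180 0",
)

```text
time_s: 9.3
position: [0.4372, -0.0626, 0.247]
tcp_rot: [[0.992, 0.124, 0.002], [0.124, -0.992, -0.001], [0.002, 0.001, -1.0]]
force: [0.5, 0.2, -0.9]
opening: 0.005
grasp_force: 0.0
```

```bash
python3 - <<'E'
from h import *
s=bot.read_state(); print(s["time_s"],s["position"],s["force"])
b=imaging.capture("side")[130:310,190:370]
cv2.imwrite("pics/v5.png",cv2.resize(b,(560,560),interpolation=cv2.INTER_CUBIC)[:,:,::-1])
x,y,th=np.load("press.npy"); R=np.array([[np.cos(th),-np.sin(th)],[np.sin(th),np.cos(th)]])
for a in (3,10,20):
  A=np.radians(a);P=[[*(R@[dx,r*np.cos(A)]+[x,y]),.058+r*np.sin(A)] for r,dx in ((.094,-.013),(.094,.013))]
  print(a,((proj("side",P)-[190,130])*560/180).round().tolist())
E
```

```text
9.3 [ 0.4371832  -0.06262014  0.24697972] [ 0.53601771  0.20056742 -0.90802782]
3 [[206.0, 164.0], [240.0, 160.0]]
10 [[206.0, 152.0], [240.0, 148.0]]
20 [[207.0, 137.0], [241.0, 134.0]]
```

View pics/v5.png

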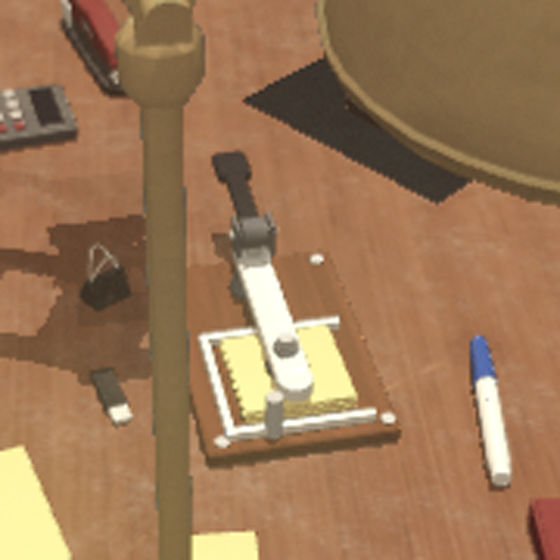

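The lever is down, with its thumb pad at (231,160) near the prediction for 3°. The strap lies beside its pin at (275,400). The yellow pad and the loose things are where they were, and the arm is clear.

```bash
python3 -c "
from rig import bot
print(bot.hand_in())"
```

```text
the job is handed in; nothing more can be done
None
```

I swung the strap against its stop pin, then pushed the cam lever down onto its end stop (19 N at the fingertip), and handed the job in with the arm clear. The last picture showed the pad and loose things in place; I didn't measure the foot's force on the pad, and the hand-in returned no verdict.

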